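# Jog the bench vacuum pump for three seconds

### The arm

A 6-joint arm with a two-finger parallel gripper is mounted at the origin on a cart in front of the work surface, level with it; the furniture and walls round the work are solid. World frame = base frame: x ahead of the robot, y to its left, z up, the work surface at z = 0. Lengths are in mm, angles in degrees, forces in N, time in s.
With the tool pointing down it reaches from about 275 to 850 mm from the base axis. Payload 5.2 kg.
Tool frame: the origin (TCP) lies at the very end of the fingers, on their centre line; the grasp point (between the pads) lies 19 mm behind it; z points along the fingers, y is the line along which they close (so a half turn about z gives the same grasp; the last joint's range is limited). The gripper opens to 85 mm and grips with 20 to 120 N. Pads are 22 mm wide; open, the fingers measure 114 mm over their backs; the gripper's body (76 mm by 85 mm) begins 54 mm behind the grasp point. The pads swing forward as they close: fully open they stand 13 mm farther back than shut.
Start: joints at [-87.365, 14.817, 87.949, -0, 77.235, -11.62], TCP at [135.454, -533.064, 205.41] pointing down, gripper open.
Joint ranges: [-179.93, 179.93], [-52.35, 119.4], [10.71, 147.94], [-69.91, 249.91], [12.55, 155.21], [-178.61, 178.61]. Speed limits (degrees/s): [147.25, 147.25, 180, 180, 180, 180].

### API

Orientations are given as [roll, pitch, yaw] about the fixed x, y, z axes, in that order (R = Rz(yaw) Ry(pitch) Rx(roll)).
In Python, from workcell import robot, optics gives the robot as it stands.
- The arm moves only by the shell command python3 -m crank 'ROWS' [FORCE]. ROWS is JSON, a list of rows, each a list of 5 numbers: the shift along the tool's x, y, z in cm, then the turn about the tool's z in degrees, then the finger opening in cm, from 0 to 8.54. A call has 1 to 10 rows; each row is the pose to reach, as a shift and turn from the pose commanded when the call began, along the tool's axes at that moment; what a row does not reach only later rows make up. A row lasts 1/12 s, in which the tool goes at most 41.7 mm and 7.16 degrees, less where a joint would pass 70% of its speed; a pose out of reach is approached as far as the arm can. A call with a gripper value outside its range is refused whole. The fingers move at their own pace and stop on an object; FORCE is the grip in N (left out, the last holds). Time passes only in rows, so rows that repeat a pose let the fingers close. It gives the time, the measured TCP pose, the force, the opening and the grip force at its end, in the units of the state.
- robot.get_obs(): the state, without advancing time (a new reading comes with each control period).
- optics.grab_frame(name): name is "scene" or "top" or "wrist"; returns a dict with "frame" (400x640x3 uint8, red, green, blue), "intrinsics" (3x3 intrinsics, pixels), "extrinsics" (4x4, takes a point from world to camera coordinates). Camera axes: x right, y down, z forward; pixel columns grow to the right and rows downward; lengths in mm; the calibration is good to about 2 mm. The wrist camera is an equidistant fisheye: a pixel r from the principal point sees the ray r / f radians off the axis. A picture is of the moment at which its call begins. There is no depth.
- robot.sign_off(): hands the job in; it is judged then, once.
The state is a dict: "clock": time; "q": joint angles; "qvel": joint speeds; "tau": joint torques, N m; "tcp_pos": TCP position; "tool_rot": TCP orientation; "ft_force": force on the tool from outside, world axes, zero at the start; "ft_torque": the same for the moment, N m; "width": opening from 0.0 (shut) to 1.0 (fully open); "grasp_force": force on a finger pad.
Only numpy, scipy, OpenCV 4.12 (cv2) and the standard library are available. Lean on these libraries where they do the work, as an engineer would, in place of code of your own. Each camera call takes 0.05 s, during which the arm holds its last target. There are 200 camera calls.

### The job

Check that the bench vacuum pump builds up suction: push its green jog button fully down, keep it down without a break for about three seconds, then let it come up again. Leave the yellow button beside it unpressed, and do not hold on so long that the gauge needle runs up into the red.

Things in the scene. Friction and masses are not known exactly. Their poses are not given: they have to be found in the camera images.
- pump: white and grey bench vacuum pump, a box 160 mm deep (x) x 200 wide (y) x 60 mm high, fixed to the worktop; origin at the centre of its underside. Two push buttons stand side by side on the front part of its deck, 42 mm in front of its centre, 48 mm left and right. Behind them, 82 mm back, lies a flat round gauge; gauge, hose barb and filter cup stand at most 36 mm above the deck.
- green_button_top (a point): centre of the top face of the green jog button: a round green cap 30 mm across in a black housing 46 mm across and 12 mm high, left or right one of the pump's two buttons (96 mm apart). At rest the cap's top is 82 mm above the worktop and 10 mm above its housing; it goes straight down 6 mm. The point moves with the cap.
- green_button (a joint): how far the green jog button is pressed, in m: 0 is up, 0.006 is fully down. Momentary: a spring pushes it up (about 1.5 N to start it, 5 to 6 N to hold it fully down), and it does not latch. It counts as pressed beyond 0.004.
- yellow_button_top (a point): centre of the top face of the yellow vent button, in all else like the green one (30 mm cap, top 82 mm above the worktop), on the same pump. Not to be pressed.
- yellow_button (a joint): how far the yellow button is pressed, in m: 0 is up, 0.006 is fully down, spring return.
- needle (a joint): angle of the pump gauge's red needle in rad: 0 (ahead and to the left on the dial) at no suction, growing clockwise. While the green button is fully down it creeps up: about 0.6 after 2 s, 0.95 after 3 s, 1.3 after 4 s, 1.5 after 5 s; after release it slowly falls back. Green band 0.55 to 1.35, red from 1.5 to the stop at 1.9.

How it is judged (in metres and radians):
On the way, in this order (a step that is already met when the one before it is completed fails the run):
1. the green button is held down (pressed more than 4 mm) without a break for 2 s (value of joint green_button above 0.004 m), for 2 s.
2. the green button is let up again (value of joint green_button below 0.001 m), for 0.2 s.
At the end, for the whole second after the job is handed in: Both buttons are up (within 1 mm) and the gauge needle is below the red band (less than 1.5 rad), after the green button has been held down for at least 2 s and let go before about 5 s (value of joint each of green_button, yellow_button below 0.001 m and value of joint needle below 1.5 rad); the robot touches nothing.
It fails at once if the yellow button is pressed (by more than 3 mm) (value of joint yellow_button above 0.003 m).
It fails at once if the green button is held so long (about 5 s fully down) that the needle enters the red band (value of joint needle above 1.5 rad).
It also fails if it takes over 32 s, if anything falls off the work surface, if the arm or the gripper's body presses on something with over 40 N, if the wrist force passes 120 N, or if a joint passes its speed limit or range.

## Working session

There is one attempt and no reset: what is moved stays moved. The work goes in short steps, Python scripts to look and compute and a shell command to move; the robot and the scene stay as the last step left them, time stands still between calls to the robot, and variables do not carry over. Pictures are saved under pics/ and viewed, at most 10 in all, crops included, and the job is handed in when it is done.

```bash
mkdir -p pics
cat > h.py <<'E'
import numpy as np, cv2
from workcell import robot, optics
def snap(n,f):
    d=optics.grab_frame(n); cv2.imwrite(f'pics/{f}.png',d['frame'][:,:,::-1]); return d
def ray_z(d,u,v,z):
    K=np.array(d['intrinsics']);E=np.array(d['extrinsics'])
    r=E[:3,:3].T@np.linalg.solve(K,[u,v,1]); c=-E[:3,:3].T@E[:3,3]
    return c+r*(z-c[2])/r[2]
def blob(d,lo,hi):
    m=cv2.inRange(cv2.cvtColor(d['frame'],cv2.COLOR_RGB2HSV),lo,hi)
    n,l,s,c=cv2.connectedComponentsWithStats(m)
    return [(s[i].tolist(),c[i].round(1).tolist()) for i in range(1,n) if s[i,4]>15]
E
python3 - <<'E'
from h import *
o=robot.get_obs(); print(o['clock'],o['tcp_pos'],o['tool_rot'],o['width'])
for n in('top','scene'):
    d=snap(n,n+'1'); 
    for nm,lo,hi in(('green',(40,90,50),(85,255,255)),('yellow',(22,110,90),(34,255,255))):
        for s,c in blob(d,lo,hi): print(n,nm,s,c,ray_z(d,*c,82).round(1))
E
```

```text
0.0 [ 135.42123821 -532.47235423  204.56954932] [-1.79896789e+02 -1.99925856e-02  1.42556665e+01] 0.9999634423323375
top green [325, 0, 24, 29, 253] [337.7, 13.3] [880.9 -43.2  82. ]
top green [315, 52, 14, 38, 90] [320.4, 69.2] [765.2  -7.6  82. ]
top green [329, 227, 15, 15, 170] [335.7, 233.9] [443.4 -33.5  82. ]
top yellow [325, 48, 6, 19, 32] [327.1, 56.9] [790.4 -21.1  82. ]
top yellow [457, 136, 21, 14, 55] [465.6, 141.7] [ 620.  -289.1   82. ]
top yellow [485, 139, 12, 11, 28] [490.6, 143.8] [ 615.7 -338.2   82. ]
top yellow [495, 150, 5, 15, 33] [497.5, 157.1] [ 589.4 -350.4   82. ]
top yellow [454, 152, 6, 18, 37] [456.2, 160.7] [ 582.5 -269.    82. ]
top yellow [492, 166, 7, 10, 22] [495.2, 169.8] [ 564.4 -344.6   82. ]
top yellow [458, 170, 20, 14, 61] [467.0, 177.8] [ 549.  -288.6   82. ]
top yellow [479, 177, 10, 6, 21] [482.8, 179.2] [ 546.2 -319.4   82. ]
top yellow [279, 215, 15, 15, 160] [285.5, 222.7] [465.2  60.9  82. ]
scene green [219, 137, 13, 9, 42] [224.5, 140.1] [ 7.958e+02 -5.000e-01  8.200e+01]
scene green [219, 148, 9, 6, 18] [222.6, 150.3] [768.5  27.   82. ]
scene green [372, 202, 17, 14, 196] [379.7, 208.6] [439.  -29.8  82. ]
scene yellow [324, 223, 18, 16, 220] [332.2, 230.1] [460.8  64.   82. ]
```

View pics/top1.png

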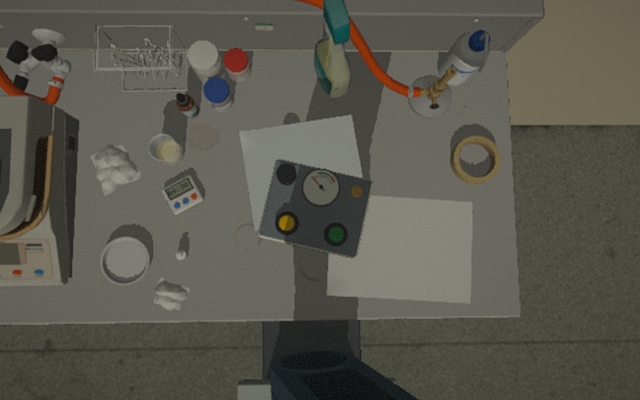

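View pics/scene1.png

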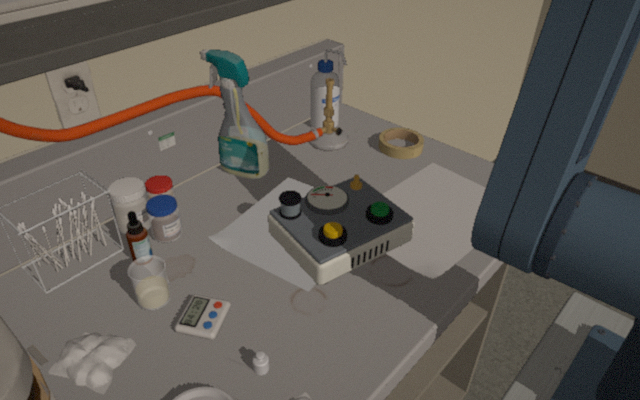

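Top view: the pump is at about (318, 207), with the green cap at (336, 234) and the yellow at (286, 223). Both cameras put green at about (441, -32) and yellow at about (463, 62). That makes them 97 mm apart, against 96 expected, and within reach. I'll close the fingers and move over.

```bash
python3 -m crank '[[1,-1,0,0,0],[3,-3,0,0,0],[5.4,-5.3,0,0,0],[7.9,-7.7,0,0,0],[10.4,-10.1,0,0,0],[12.9,-12.6,0,0,0],[15.4,-15,0,0,0],[17.9,-17.5,0,0,0],[20.4,-20,0,0,0],[22.9,-22.4,0,0,0]]' 20
python3 -m crank '[[2.5,-2.4,0,0,0],[5,-4.9,0,0,0],[7.5,-7.3,0,0,0],[10,-9.8,0,0,0],[12.5,-12.2,0,0,0],[15,-14.6,0,0,0],[17,-16.6,1,0,0],[18.4,-18,3,0,0],[19,-18.6,5,0,0],[19,-18.6,6,0,0]]'
python3 - <<'E'
from h import *
o=robot.get_obs(); print(o['clock'],o['tcp_pos'],o['tool_rot'],o['width'],o['ft_force'])
d=snap('wrist','w1');print(d['intrinsics'],d['extrinsics'])
for nm,lo,hi in(('green',(40,90,40),(85,255,255)),('yellow',(22,110,90),(34,255,255))):
    for s,c in blob(d,lo,hi):
        K=np.array(d['intrinsics']);E=np.array(d['extrinsics'])
        x=np.array([(c[0]-K[0,2])/K[0,0],(c[1]-K[1,2])/K[1,1]]);t=np.linalg.norm(x)
        r=E[:3,:3].T@np.r_[x/t*np.sin(t),np.cos(t)];p=-E[:3,:3].T@E[:3,3]
        print(nm,s,c,(p+r*(82-p[2])/r[2]).round(1))
E
```

```text
clock: 0.93
tcp_pos: [302.5, -256.9, 205.2]
tool_rot: [-180.0, -0.0, 14.2]
ft_force: [1.6, -0.5, 0.3]
width: -0.001
grasp_force: 0.0
clock: 1.77
tcp_pos: [439.4, -29.5, 143.2]
tool_rot: [-179.9, 0.1, 14.4]
ft_force: [-0.4, 1.2, -0.6]
width: -0.002
grasp_force: 0.0
1.7667 [439.44605172 -29.4679795  143.24890667] [-1.79862483e+02  1.25725074e-01  1.44319659e+01] -0.001728264865981106 [-0.37074357  1.23251984 -0.62632726]
[[309.70691629   0.         314.23599722]
 [  0.         309.70691629 201.21319633]
 [  0.           0.           1.        ]] [[ 2.50094096e-01 -9.68216834e-01 -3.01764960e-03 -1.38365334e+02]
 [-9.19703820e-01 -2.38534924e-01  3.11842868e-01  3.74877952e+02]
 [-3.02651329e-01 -7.52147163e-02 -9.50128896e-01  4.52748709e+02]
 [ 0.00000000e+00  0.00000000e+00  0.00000000e+00  1.00000000e+00]]
green [320, 46, 29, 16, 102] [334.8, 51.8] [557.4 -14.6  82. ]
green [305, 183, 37, 39, 1126] [323.0, 202.4] [443.7 -35.7  82. ]
yellow [198, 130, 36, 38, 1052] [216.0, 148.8] [465.2  55.7  82. ]
```

View pics/w1.png

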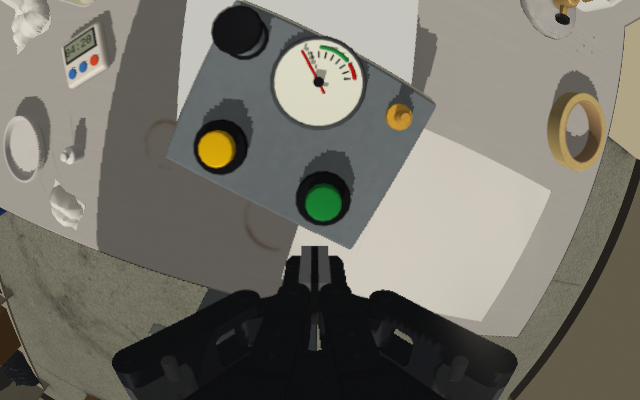

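The wrist view shows the closed fingertips just in front of the green cap at (323, 202), with yellow clear at (216, 149) and the needle at zero. The three cameras average about (442, -33) for green, and the fingers are commanded to (440.6, -32.5). I'll lower to just above the cap.

```bash
python3 -m crank '[[0.1,0.1,1.5,0,0],[0.1,0.1,3,0,0],[0.1,0.1,4.5,0,0],[0.1,0.1,5.3,0,0],[0.1,0.1,5.7,0,0],[0.1,0.1,5.7,0,0],[0.1,0.1,5.7,0,0],[0.1,0.1,5.7,0,0]]'
python3 - <<'E'
from h import *
o=robot.get_obs(); print(o['clock'],o['tcp_pos'],o['tool_rot'],o['ft_force'])
d=snap('scene','s2');c=cv2.resize(d['frame'][140:290,260:440],None,fx=4,fy=4)
cv2.imwrite('pics/s2c.png',c[:,:,::-1])
E
```

```text
clock: 2.48
tcp_pos: [442.4, -33.5, 89.3]
tool_rot: [180.0, -0.1, 14.2]
ft_force: [-0.0, 0.3, 0.3]
width: 0.001
grasp_force: 0.0
2.4833 [442.41732751 -33.45908998  89.2662252 ] [ 1.79954519e+02 -7.54796164e-02  1.42462874e+01] [-0.00243689  0.28916387  0.33641464]
```

View pics/s2c.png

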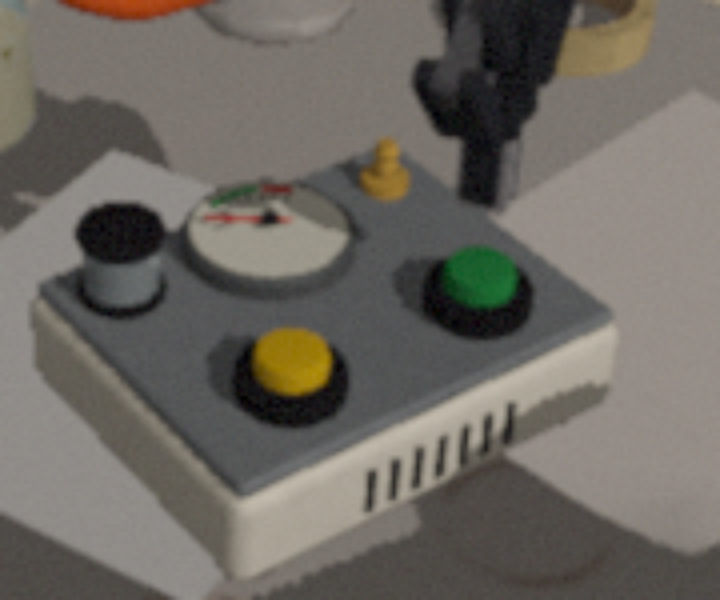

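The crop shows the fingertip at (482, 205), which looks too high or too far back for 7 mm above the cap at (480, 265). I'll project the TCP into both cameras to check.

Run:
```python
from h import *
o=robot.get_obs(); t=o['tcp_pos']; print(o['clock'],t,o['q'])
for n in('scene','top'):
    d=snap(n,n+'3');E=np.array(d['extrinsics']);K=np.array(d['intrinsics'])
    print(n,'cam',(-E[:3,:3].T@E[:3,3]).round())
    for p in(t,[442,-33,82],[442,-33,120]):
        c=E[:3,:3]@p+E[:3,3];u=K@c/c[2];print(p,u[:2].round(1),((u[:2]-[260,140])*4).round())
    if n=='scene':
        cr=d['frame'][140:290,260:440]
        cv2.imwrite('pics/s3c.png',cv2.resize(cr,None,fx=4,fy=4)[:,:,::-1])
    for s,c in blob(d,(40,90,40),(85,255,255)): print(s,c,ray_z(d,*c,82).round(1))
d=snap('wrist','w3');E=np.array(d['extrinsics']);K=np.array(d['intrinsics'])
for p in(t,[442,-33,82]):
    c=E[:3,:3]@p+E[:3,3];r=np.hypot(*c[:2]);th=np.arctan2(r,c[2]);print('wrist',K[0,0]*th*c[:2]/r+K[:2,2])
print([b for b in blob(d,(40,90,40),(85,255,255))])
```

```text
2.5333 [442.46242427 -33.46907325  89.26352518] [-1.87875045e+01  1.08046036e+01  1.11285618e+02  2.36618461e-03
  5.78130447e+01  5.69623800e+01]
scene cam [ 84. 529. 589.]
[442.46242427 -33.46907325  89.26352518] [379.7 203.2] [479. 253.]
[442, -33, 82] [379.4 207. ] [477. 268.]
[442, -33, 120] [381.4 188.1] [486. 192.]
[218, 137, 9, 5, 16] [221.8, 138.4] [804.9  -1.1  82. ]
[219, 143, 9, 12, 31] [221.6, 148.4] [775.3  23.8  82. ]
[371, 202, 19, 15, 240] [379.6, 209.0] [438.5 -28.8  82. ]
top cam [430.  25. 928.]
[442.46242427 -33.46907325  89.26352518] [335.9 234.3] [304. 377.]
[442, -33, 82] [335.4 234.6] [302. 379.]
[442, -33, 120] [336.9 234.3] [308. 377.]
[324, 2, 7, 11, 23] [326.5, 7.3] [893.3 -21.   82. ]
[315, 52, 16, 39, 105] [321.6, 71.6] [760.4  -9.9  82. ]
wrist [313.77832924 238.29760126]
wrist [312.88206355 233.90180891]
[([313, 31, 37, 22, 189], [331.6, 39.5]), ([295, 208, 47, 45, 1554], [317.9, 229.2])]
```

View pics/s3c.png

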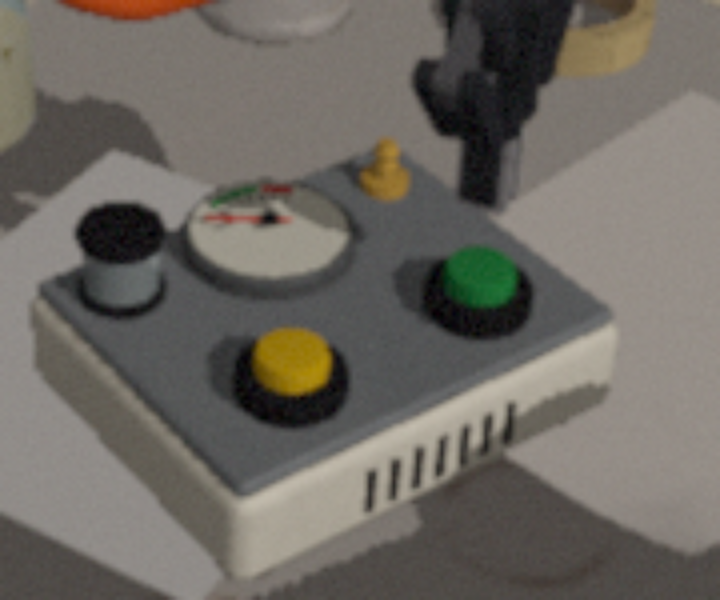

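View pics/w3.png

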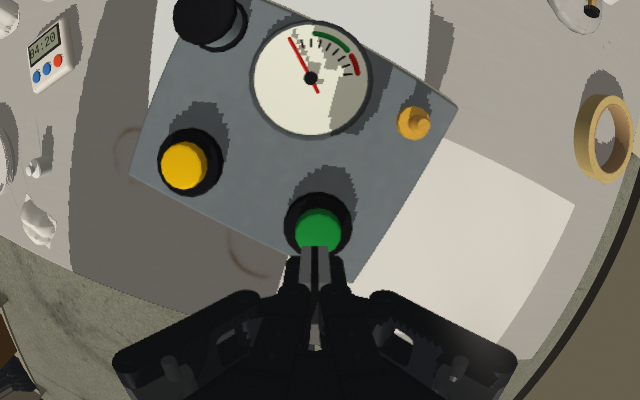

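The lateral position checks out: the wrist view has the tips at column 316 and the green cap at column 318. The tip does look higher than the TCP reading, at (316, 247) in the wrist view against a predicted row of 238. I'll feel down in small steps and watch the force.

```bash
python3 -m crank '[[0.1,0,0.3,0,0],[0.1,0,0.6,0,0],[0.1,0,0.8,0,0],[0.1,0,0.8,0,0],[0.1,0,0.8,0,0]]'
python3 - <<'E'
from h import *
d=optics.grab_frame('wrist');E=np.array(d['extrinsics']);K=np.array(d['intrinsics']);t=robot.get_obs()['tcp_pos']
print('camera above tcp',(-E[:3,:3].T@E[:3,3]-t).round(1))
for h in(0,10,20,25,30):
    c=E[:3,:3]@(t+[0,0,h])+E[:3,3];r=np.hypot(*c[:2]);th=np.arctan2(r,c[2]);print(h,K[0,0]*th*c[:2]/r+K[:2,2])
print(blob(d,(40,90,40),(85,255,255)))
d=optics.grab_frame('scene');cr=d['frame'][140:290,260:440];cv2.imwrite('pics/s4.png',cv2.resize(cr,None,fx=4,fy=4)[:,:,::-1])
print(robot.get_obs()['ft_force'])
E
```

```text
clock: 3.1
tcp_pos: [442.5, -32.9, 80.1]
tool_rot: [-180.0, 0.0, 14.3]
ft_force: [0.5, 0.2, -0.7]
width: 0.001
grasp_force: 0.0
camera above tcp [ 76.6  19.  169.6]
0 [313.75202003 238.33276778]
10 [313.70909107 245.6708377 ]
20 [313.66172837 253.78672139]
25 [313.63618635 258.1722593 ]
30 [313.60928506 262.79787072]
[([313, 29, 40, 22, 209], [333.9, 37.1]), ([295, 214, 49, 43, 1483], [319.3, 233.5])]
[-0.91705459  0.44288107  0.20906208]
```

View pics/s4.png

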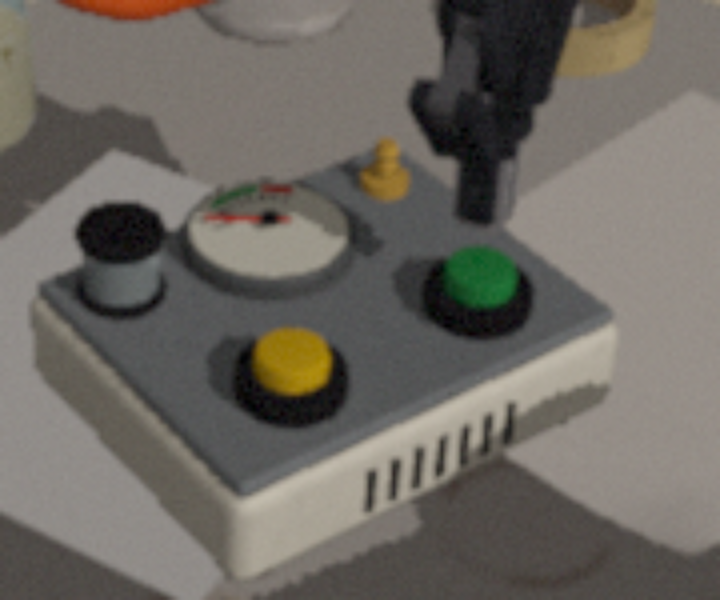

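There's no contact at a TCP reading of 80, and the crop shows the tip at (485, 220) still clearly above the cap at (480, 265). So the real tip sits higher than the reading. I'll keep feeling down and shift 2 mm along tool y as the wrist view suggests.

```bash
python3 -m crank '[[0,0.2,0.3,0,0],[0,0.2,0.6,0,0],[0,0.2,0.6,0,0],[0,0.2,0.6,0,0]]'
python3 -m crank '[[0,0,0.2,0,0],[0,0,0.3,0,0],[0,0,0.3,0,0],[0,0,0.3,0,0]]'
```

```text
clock: 3.53
tcp_pos: [443.0, -34.9, 74.1]
tool_rot: [-180.0, 0.0, 14.2]
ft_force: [0.0, -0.4, 0.3]
width: -0.001
grasp_force: 0.0
clock: 3.87
tcp_pos: [443.2, -34.9, 71.3]
tool_rot: [-180.0, 0.0, 14.3]
ft_force: [-0.3, -0.3, -0.3]
width: 0.0
grasp_force: 0.0
```

```bash
python3 -m crank '[[0,0,0.2,0,0],[0,0,0.3,0,0],[0,0,0.3,0,0],[0,0,0.3,0,0]]'
python3 -m crank '[[0,0,0.1,0,0],[0,0,0.2,0,0],[0,0,0.2,0,0],[0,0,0.2,0,0]]'
python3 - <<'E'
from h import *
d=optics.grab_frame('scene');cr=d['frame'][160:250,320:440];a=cv2.resize(cr,None,fx=5,fy=5)
cv2.imwrite('pics/s5.png',a[:,:,::-1])
print(robot.get_obs()['ft_force'])
E
```

```text
clock: 4.2
tcp_pos: [443.2, -34.9, 68.3]
tool_rot: [-180.0, 0.0, 14.3]
ft_force: [-0.1, -0.6, -0.2]
width: -0.001
grasp_force: 0.0
clock: 4.53
tcp_pos: [443.2, -34.9, 66.3]
tool_rot: [-180.0, 0.0, 14.3]
ft_force: [-0.3, -0.2, -0.3]
width: 0.001
grasp_force: 0.0
[ 0.12166915 -0.3066598   0.75144328]
```

View pics/s5.png

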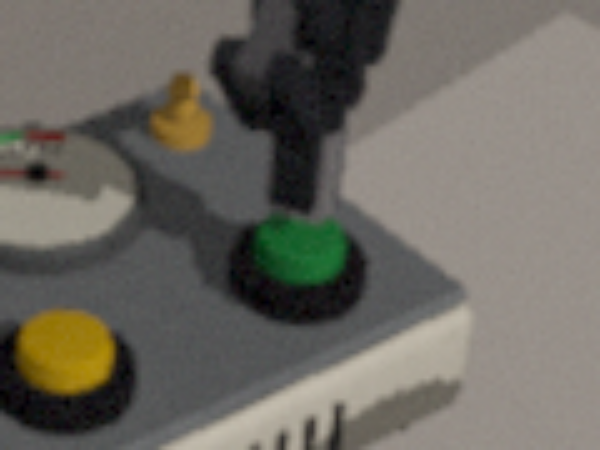

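The tip is now at (305, 212), overlapping the back edge of the cap in the view. It is centred sideways, and the cap's top centre is at about (300, 232), so 5 to 8 mm remain. I'll take 2 mm steps.

```bash
python3 -m crank '[[0,0,0.1,0,0],[0,0,0.2,0,0],[0,0,0.2,0,0],[0,0,0.2,0,0]]'
python3 -m crank '[[0,0,0.1,0,0],[0,0,0.2,0,0],[0,0,0.2,0,0],[0,0,0.2,0,0]]'
```

```text
clock: 4.92
tcp_pos: [443.2, -34.9, 64.3]
tool_rot: [-180.0, 0.0, 14.3]
ft_force: [0.1, -0.1, 0.6]
width: 0.002
grasp_force: 0.0
clock: 5.25
tcp_pos: [443.2, -34.9, 62.4]
tool_rot: [-180.0, 0.0, 14.3]
ft_force: [-0.5, -0.4, -0.3]
width: -0.002
grasp_force: 0.0
```

```bash
python3 -m crank '[[0,0,0.1,0,0],[0,0,0.2,0,0],[0,0,0.2,0,0],[0,0,0.2,0,0]]'
```

```text
clock: 5.58
tcp_pos: [443.2, -34.9, 60.3]
tool_rot: [-180.0, 0.0, 14.3]
ft_force: [-0.4, 0.4, -1.1]
width: -0.0
grasp_force: 0.0
```

```bash
python3 -m crank '[[0,0,0.1,0,0],[0,0,0.1,0,0],[0,0,0.1,0,0]]'
python3 -m crank '[[0,0,0.1,0,0],[0,0,0.1,0,0],[0,0,0.1,0,0]]'
```

```text
clock: 5.83
tcp_pos: [443.2, -34.9, 59.4]
tool_rot: [-180.0, 0.0, 14.3]
ft_force: [-0.4, -1.4, 0.5]
width: 0.003
grasp_force: 0.0
clock: 6.08
tcp_pos: [443.2, -34.9, 58.3]
tool_rot: [-180.0, 0.0, 14.3]
ft_force: [-0.0, 0.7, 0.7]
width: -0.001
grasp_force: 0.0
```

```bash
python3 -m crank '[[0,0,0.1,0,0],[0,0,0.1,0,0],[0,0,0.1,0,0]]'
python3 -m crank '[[0,0,0.1,0,0],[0,0,0.1,0,0],[0,0,0.1,0,0]]'
```

```text
clock: 6.33
tcp_pos: [443.2, -34.9, 57.3]
tool_rot: [-180.0, 0.0, 14.3]
ft_force: [-1.0, 0.1, 0.1]
width: -0.001
grasp_force: 0.0
clock: 6.58
tcp_pos: [443.2, -34.9, 56.3]
tool_rot: [-180.0, 0.0, 14.3]
ft_force: [0.8, 0.2, 0.6]
width: -0.003
grasp_force: 0.0
```

Run:
```python
from h import *
d=optics.grab_frame('scene');w=optics.grab_frame('wrist')
a=cv2.resize(d['frame'][170:240,330:430],(600,420));b=cv2.resize(w['frame'][190:290,260:380],(200,166))
a[:166,400:]=b
cv2.imwrite('pics/s6.png',a[:,:,::-1])
F=[]
for i in range(8): optics.grab_frame('top');F.append(robot.get_obs()['ft_force'])
print(np.mean(F,0))
```

```text
[-0.24410033 -0.06595856  0.04685386]
```

View pics/s6.png

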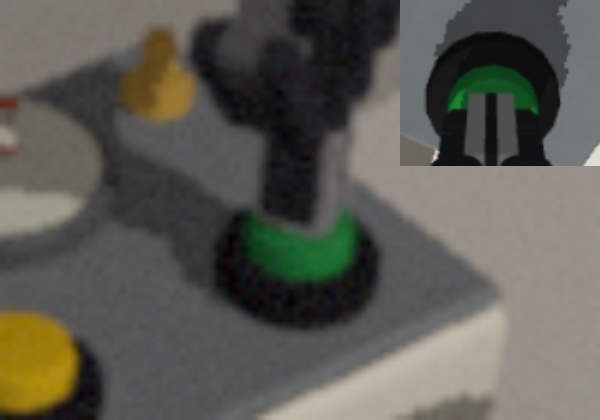

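The tip is at (305, 232) in the scene crop, inside the cap's outline and just above its top face. In the wrist inset it sits centred over the cap. The averaged force is zero, so there's no contact yet. I'll continue in 1 mm steps.

```bash
python3 -m crank '[[0,0,0.1,0,0],[0,0,0.1,0,0],[0,0,0.1,0,0]]'|grep -E 'tcp|force:'
python3 -m crank '[[0,0,0.1,0,0],[0,0,0.1,0,0],[0,0,0.1,0,0]]'|grep -E 'tcp|force:'
python3 - <<'E'
from h import *
F=[]
for i in range(6): optics.grab_frame('top');F.append(robot.get_obs()['ft_force'])
print(np.mean(F,0),robot.get_obs()['clock'])
E
```

```text
tcp_pos: [443.4, -35.0, 55.5]
ft_force: [-0.7, -0.2, 3.2]
grasp_force: 0.9
tcp_pos: [443.4, -35.0, 54.5]
ft_force: [0.5, 0.7, 3.2]
grasp_force: 1.2
[0.06600257 0.15375994 2.52721204] 7.8833
```

Contact came at a reading of about 56, with 2.5 N so far, which fits roughly 1.5 mm pressed. Now I'll push the rest of the way down and hold.

```bash
python3 -m crank '[[0,0,0.2,0,0],[0,0,0.4,0,0],[0,0,0.55,0,0],[0,0,0.55,0,0],[0,0,0.55,0,0],[0,0,0.55,0,0]]'
```

```text
clock: 8.38
tcp_pos: [443.5, -35.0, 49.9]
tool_rot: [180.0, -0.0, 14.3]
ft_force: [-4.0, 0.6, 15.8]
width: -0.004
grasp_force: 8.1
```

The button is bottomed, at 16 N against the stop. It has been down since about t = 8.1, so I'll hold for about 2.5 s more and then lift.

```bash
python3 -m crank '[[0,0,0,0,0],[0,0,0,0,0],[0,0,0,0,0],[0,0,0,0,0],[0,0,0,0,0],[0,0,0,0,0],[0,0,0,0,0],[0,0,0,0,0],[0,0,0,0,0],[0,0,0,0,0]]'
python3 -m crank '[[0,0,0,0,0],[0,0,0,0,0],[0,0,0,0,0],[0,0,0,0,0],[0,0,0,0,0],[0,0,0,0,0],[0,0,0,0,0],[0,0,0,0,0],[0,0,0,0,0],[0,0,0,0,0]]'
python3 -m crank '[[0,0,0,0,0],[0,0,0,0,0],[0,0,0,0,0],[0,0,0,0,0],[0,0,0,0,0],[0,0,0,0,0],[0,0,0,0,0],[0,0,0,0,0],[0,0,0,0,0],[0,0,0,0,0]]'
python3 -m crank '[[0,0,-0.5,0,0],[0,0,-1.5,0,0],[0,0,-3,0,0],[0,0,-5,0,0],[0,0,-7,0,0],[0,0,-8,0,0],[0,0,-8,0,0],[0,0,-8,0,0],[0,0,-8,0,0],[0,0,-8,0,0]]'
python3 - <<'E'
from h import *
a=optics.grab_frame('wrist')
cv2.imwrite('pics/w7.png',a['frame'][:,:,::-1])
E
```

```text
clock: 9.22
tcp_pos: [443.5, -35.0, 49.9]
tool_rot: [180.0, -0.0, 14.3]
ft_force: [-4.2, 1.3, 16.8]
width: 0.001
grasp_force: 8.1
clock: 10.05
tcp_pos: [443.5, -35.0, 49.9]
tool_rot: [180.0, -0.0, 14.3]
ft_force: [-3.9, 1.4, 16.7]
width: -0.002
grasp_force: 8.1
clock: 10.88
tcp_pos: [443.5, -35.0, 49.9]
tool_rot: [180.0, -0.0, 14.3]
ft_force: [-4.5, 1.9, 15.8]
width: -0.001
grasp_force: 8.1
clock: 11.72
tcp_pos: [442.4, -34.6, 127.6]
tool_rot: [-179.9, 0.1, 14.3]
ft_force: [0.6, -0.4, 0.4]
width: 0.002
grasp_force: 0.0
```

View pics/w7.png

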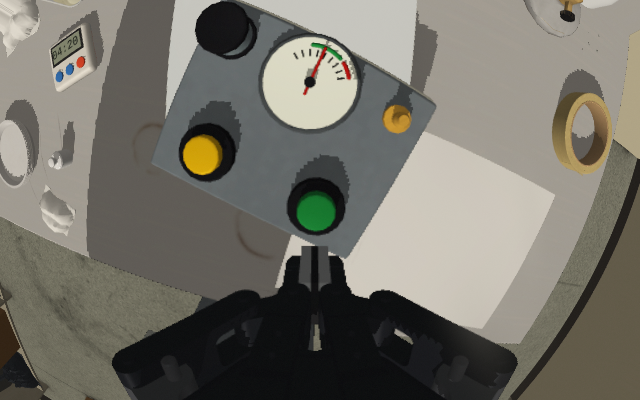

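The needle at (325, 50) is in the green band. The green cap at (316, 211) is back up, the yellow at (203, 154) is untouched, and the gripper is clear.

```bash
python3 -c "
from workcell import robot
print(robot.sign_off())"
```

```text
the job is handed in; nothing more can be done
None
```

I held the green button fully down for about 2.8 s and let it come back up; the needle rose into the green band, short of the red, the yellow button was never touched, and the job is handed in (no verdict was returned).

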